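# Third hand at the bundling jig: stack cartons and hold them to the fence

### The job

Three low brown cartons of one size are to be taped into a bundle: one already lies in the bundling jig, so stack the other two squarely on it and let go of them, leaving the taller carton and everything else on the table where they are. Then push the jig's sliding pusher by its handle until its spring pad presses all three cartons flush against the fence with the spring squeezed about half of its 40 mm travel (about 12 N), never down to its stop, because that crushes the cartons. You are the third hand for the person with the tape: finish with the hand still on the handle and pushing steadily like that; the pusher has no lock and springs back when let go.

Things in the scene. Friction and masses are not known exactly. Their poses are not given: they have to be found in the camera images.
- jig: Bundling jig fixed to the table: grey base plate 322 x 110 x 10 mm. Origin on the table, on the jig's centre line, 100 mm from the fence face; its x axis points along the base to the fence (the pressing direction), z up; the base reaches from x = -172 to +150 mm. The pusher slides along x on a rail on the other end of the base from the fence.
- seat (a point): Middle of the place of a carton that is flush with the fence, at the height of the two white bearers it lies on: jig x = 65 mm, y = 0, 18 mm above the table; axes as the jig. Cartons lie lengthwise along x. The bottom one has 2.5 mm of play each side between white lips (tops 27 mm above the table); above the lips both long sides are free for fingers.
- fence: Upright aluminium fence of the jig, 62 mm wide, top 104 mm above the table, braced behind. Its frame is the jig's frame (same origin and axes); its flat face toward the pusher is at x = +100 mm.
- pusher_slide (a joint): Slide of the pusher (dark steel carriage with upright and handle), m: 0 = fully back, grows toward the fence, stop at 0.100. Friction under 1 N, no lock. With the cartons flush the pad first touches them at about 0.055; pushing on from there squeezes the spring by as much as the carriage advances, so half travel is near 0.075.
- pad_spring (a joint): How far the pad is pushed back into the carriage against its springs, m: 0 = relaxed, stop at 0.040. 600 N/m in all, no preload: 0.020 is 12 N.
- pad: Rubber-faced aluminium pressing plate of the pusher, 50 mm wide, from 22 to 104 mm above the table, so it presses all three cartons at once. Frame: with carriage at 0 and spring relaxed its origin and axes are the jig's, and its face is then at jig x = -25 mm; it moves along jig x by pusher_slide minus pad_spring.
- pusher: Sliding carriage with an upright black grip behind the pad, 26 mm along x, 18 mm across (y), from 35 to 103 mm above the table: pinch it from above across its 18 mm, or push its back. Below 60 mm height the spring rods come out beside it. Frame: with the carriage at 0 its origin and axes are the jig's; the grip's vertical centre line is at x = -128 mm, y = 0 of this frame.
- handle_grip (a point): Point on the handle's centre line at which to pinch it, 85 mm above the table (the grip reaches 18 mm higher); its axes are the jig's, and it moves with the handle.
- carton_seat: Low brown lidded carton, 70 (its x) x 55 (its y) x 30 mm, about 0.12 kg, already lying in the jig on the bearers, a few to 22 mm away from the fence. Origin: centre of its underside.
- carton_a: Low brown lidded carton, the same 70 x 55 x 30 mm, about 0.12 kg, lying on the table; origin: centre of its underside, x along its length, z up. Grip across its 55 mm.
- carton_b: As carton_a: the other loose low brown carton, 70 x 55 x 30 mm; the two may be stacked in either order, either way round.
- tall_carton: Similar brown carton but taller, 75 x 56 x 40 mm; not part of the bundle, leave it. Origin: centre of its underside.
- kraft_roll: Brown packing tape roll, 108 mm diameter, 48 mm high; leave it. Origin: centre of its underside.
- screw_jar: Jar with green cap, 47 mm diameter, 55 mm high; leave it. Origin: centre of its underside.
- roll_of_labels: White label roll, 68 mm diameter, 30 mm high; leave it. Origin: centre of its underside.
Mind the look-alikes: they are no part of the job. Leave any black look-alike of the carton_a alone.

How it is judged:
By the outcome, as a careful person would: the job done as asked, in the order asked, and still so for the second after the job is handed in, while the arm keeps its last pose, push and grip.
It also fails if it takes over 64 s, if anything falls off the work surface, if the arm or the gripper's body presses on something with over 40 N, if the wrist force passes 120 N, or if a joint passes its speed limit or range.

### The arm

A 6-joint arm with a two-finger parallel gripper is mounted at the origin on a cart in front of the work surface, level with it; the furniture and walls round the work are solid. World frame = base frame: x ahead of the robot, y to its left, z up, the work surface at z = 0. Lengths are in m, angles in rad, forces in N, time in s.
With the tool pointing down it reaches from about 0.375 to 0.975 m from the base axis. Payload 3.8 kg.
Tool frame: the origin (TCP) lies on the mounting face of the last link; the fingertips stand 173 mm ahead of it and the grasp point (between the pads) lies 155 mm ahead of it (bot.hold_point_z is the distance from the TCP to the grasp point, in m); z points along the fingers, y is the line along which they close (so a half turn about z gives the same grasp; the last joint's range is limited). The gripper opens to 85 mm and grips with 20 to 120 N. Pads are 22 mm wide; open, the fingers measure 114 mm over their backs; the gripper's body (76 mm by 85 mm) begins 54 mm behind the grasp point. The pads swing forward as they close: fully open they stand 13 mm farther back than shut.
Start: joints at [1.108, 0.264, 1.604, -0, 1.274, -0.037], TCP at [0.279, 0.615, 0.405] pointing down, gripper open.
Joint ranges: [-2.63, 2.63], [-0.94, 2.18], [0.31, 2.57], [-1.31, 4.45], [0, 2.66], [-2.55, 2.55]. Speed limits (rad/s): [2.57, 2.57, 3.14, 3.14, 3.14, 3.14].

### API

Orientations are given as a rotation vector (axis times angle).
In Python, from workcell import bot, optics gives the robot as it stands.
- The arm moves only by the shell command python3 -m jog 'ROWS' [OPENING] [FORCE]. ROWS is JSON, a list of rows, each an object of numbers: "dx", "dy", "dz": the shift along the tool's x, y, z in mm; "ax", "ay", "az": the turn, a rotation vector about the tool's x, y, z in degrees. A call has 1 to 20 rows; each row shifts and turns the commanded pose from where the row before left it, along the tool's axes as they then stand; what a row does not reach is not made up. A row lasts 1/12 s, in which the tool goes at most 41.7 mm and 7.16 degrees, less where a joint would pass 70% of its speed; a pose out of reach is approached as far as the arm can. A call with a gripper value outside its range is refused whole. OPENING is the opening, from 0 (shut) to 1 (fully open), set as the call begins (- or left out, the last holds). The fingers move at their own pace and stop on an object; FORCE is the grip in N (left out, the last holds). Time passes only in rows, so rows that do not move let the fingers close. It gives the time, the measured TCP pose, the force, the opening and the grip force at its end, in the units of the state.
- bot.read_state(): the state, without advancing time (a new reading comes with each control period).
- optics.read_camera(name): name is "side" or "top"; returns a dict with "img" (384x512x3 uint8, red, green, blue), "vertical_fov" (degrees; the focal length in pixels is half the picture's height over the tangent of half this angle, whatever the lens; pixels are square), "cx", "cy" (the principal point, pixels), "R" (3x3) and "t" (3): a world point X has camera coordinates R X + t. Camera axes: x right, y down, z forward; pixel columns grow to the right and rows downward; lengths in m; the calibration is good to about 2 mm. A picture is of the moment at which its call begins. There is no depth.
- bot.finish_job(): hands the job in; it is judged then, once.
The state is a dict: "time": time; "q": joint angles; "joint_vel": joint speeds; "joint_torque": joint torques, N m; "tool_pos": TCP position; "tcp_rot": TCP orientation; "wrist_force": force on the tool from outside, world axes, zero at the start; "torque": the same for the moment, N m; "width": opening from 0.0 (shut) to 1.0 (fully open); "grip_force": force on a finger pad.
Only numpy, scipy, OpenCV 4.12 (cv2) and the standard library are available. Lean on these libraries where they do the work, as an engineer would, in place of code of your own. Each camera call takes 0.05 s, during which the arm holds its last target. There are 200 camera calls.

## Working session

There is one attempt and no reset: what is moved stays moved. The work goes in short steps, Python scripts to look and compute and a shell command to move; the robot and the scene stay as the last step left them, time stands still between calls to the robot, and variables do not carry over. Pictures are saved under pics/ and viewed, at most 10 in all, crops included, and the job is handed in when it is done.

```bash
ls; mkdir -p pics
python3 - <<'E'
from workcell import bot, optics
import cv2
for n in("top","side"):
    c=optics.read_camera(n); cv2.imwrite(f"pics/{n}0.png",cv2.resize(c["img"][:,:,::-1],(800,600),interpolation=cv2.INTER_CUBIC))
    print(n,c["vertical_fov"],c["cx"],c["cy"],c["R"],c["t"],[k for k in c])
print(bot.read_state(),bot.hold_point_z)
E
```

```text
pics
top 47.6567468420716 259.79636601998595 192.18827060343028 [[-1.21706617e-04 -9.99914958e-01 -1.30407949e-02]
 [-9.80537918e-01  2.67962403e-03 -1.96311515e-01]
 [ 1.96329764e-01  1.27631014e-02 -9.80454857e-01]] [0.04425196 0.52752389 1.49531181] ['img', 'vertical_fov', 'cx', 'cy', 'R', 't']
side 43.88869068358444 258.3139683656095 193.74189063215266 [[-0.99991545 -0.01197052 -0.00507974]
 [-0.00199341  0.52712294 -0.8497867 ]
 [ 0.01285004 -0.84970472 -0.52710223]] [0.53299929 0.04235107 1.81402081] ['img', 'vertical_fov', 'cx', 'cy', 'R', 't']
{'time': 0.1, 'q': array([ 1.10812219e+00,  2.64681570e-01,  1.60523783e+00,  1.36732164e-05,
        1.27369939e+00, -3.68620858e-02]), 'joint_vel': array([-0.00145178, -0.00295532, -0.00367559,  0.00093835, -0.00041927,
       -0.00070702]), 'joint_torque': array([-1.15347129e-04, -5.16706145e+01, -3.68591094e+01,  2.25576878e-05,
        6.31600502e-03,  2.78303469e-05]), 'tool_pos': array([0.27865465, 0.61446009, 0.40348342]), 'tcp_rot': array([-0.66371964, -3.07015392,  0.00307831]), 'wrist_force': array([-0.06902373, -0.96457718, -0.81018967]), 'torque': array([ 0.02038411, -0.00612416,  0.01572284]), 'grip_force': 0.0, 'width': 1.0006164667033335} 0.1547
```

View pics/top0.png

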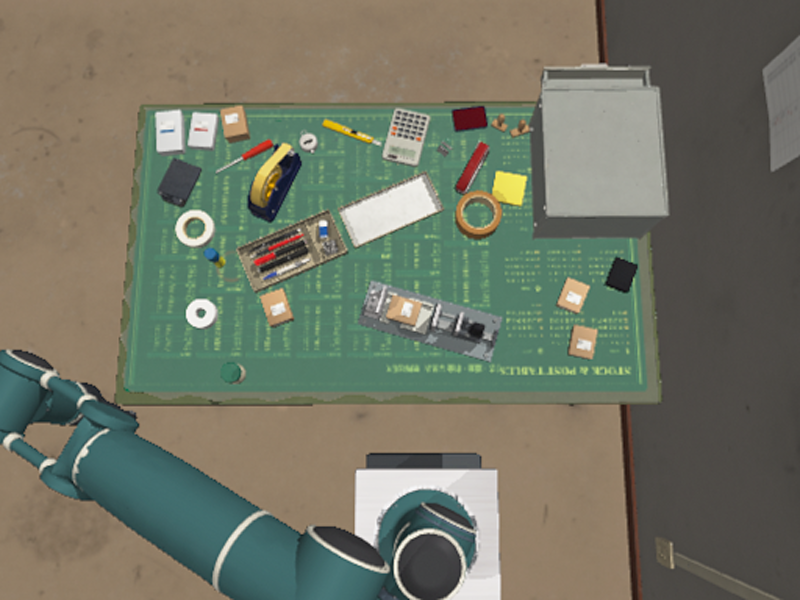

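View pics/side0.png

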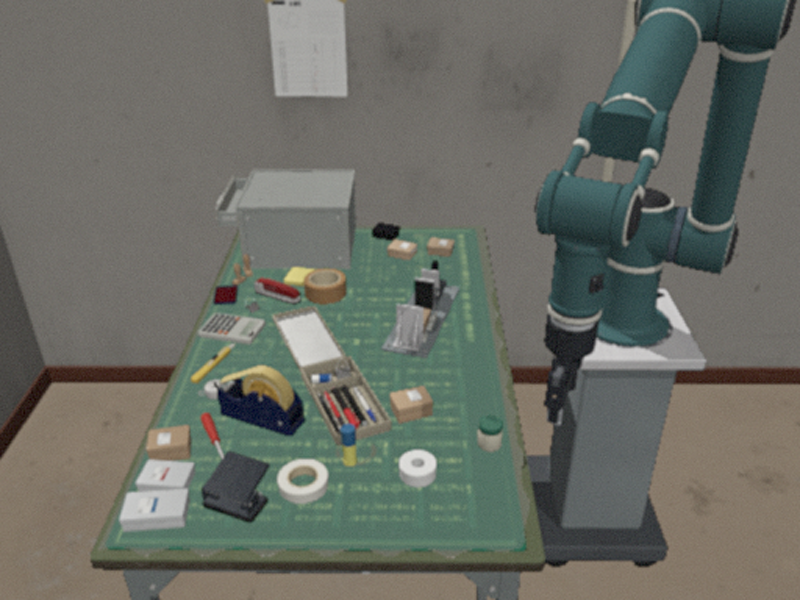

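The top picture (800x600 scale) shows four loose brown cartons at (235,122), (276,307), (573,294) and (583,342). The jig carton is at (405,308), with the fence on the left and the pusher handle at (477,328). I still have to tell the tall carton apart by size and height.

```bash
cat > h.py <<'E'
from workcell import bot, optics
import cv2, numpy as np
def cam(n):
    c=optics.read_camera(n); c["f"]=192/np.tan(np.radians(c["vertical_fov"]/2)); c["R"]=np.array(c["R"]); c["t"]=np.array(c["t"]); return c
def plane(c,u,v,z):
    d=c["R"].T@np.array([(u-c["cx"])/c["f"],(v-c["cy"])/c["f"],1]); o=-c["R"].T@c["t"]
    return o+d*(z-o[2])/d[2]
def proj(c,X):
    p=c["R"]@np.array(X)+c["t"]; return np.array([c["cx"]+c["f"]*p[0]/p[2],c["cy"]+c["f"]*p[1]/p[2]])
def crop(c,u0,v0,u1,v1,k):
    return cv2.resize(c["img"][v0:v1,u0:u1,::-1],None,fx=k,fy=k,interpolation=cv2.INTER_CUBIC)
E
python3 - <<'E'
from h import *
c=cam("top"); s=cam("side")
def sq(c,u,v,r=17): return cv2.resize(c["img"][int(v)-r:int(v)+r,int(u)-r:int(u)+r,::-1],(200,200),interpolation=cv2.INTER_CUBIC)
P=[(235,122),(276,307),(573,294),(583,342)]; S=[(168,442),(411,402),(402,248),(440,246)]
row1=np.hstack([sq(c,u*.64,v*.64) for u,v in P]); row2=np.hstack([sq(s,u*.64,v*.64,25) for u,v in S])
cv2.imwrite("pics/c1.png",np.vstack([row1,row2]))
a=crop(c,225,170,330,240,7);cv2.imwrite("pics/c2.png",a)
for n,k in(("top",c),("side",s)):
    hsv=cv2.cvtColor(k["img"],cv2.COLOR_RGB2HSV)
    for u,v in (P+[(405,308)] if n=="top" else S): print(n,hsv[int(v*.64)+3,int(u*.64)-4],hsv[int(v*.64)-4,int(u*.64)+4])
for u,v in P: print(plane(c,u*.64,v*.64,.03))
E
```

```text
top [ 16 106 190] [ 16 106 199]
top [ 16 111 207] [ 16 108 218]
top [ 20  35 231] [ 16  93 222]
top [ 20  27 221] [ 16  96 204]
top [ 16  97 215] [ 16  99 211]
side [ 15  67 174] [ 16  75 163]
side [ 15  75 181] [ 30   4 199]
side [ 15  69 129] [ 54  28 128]
side [ 16  65 113] [ 20  31 162]
[0.97866435 0.46249004 0.03      ]
[0.51710463 0.34448252 0.03      ]
[ 0.54587741 -0.34205606  0.03      ]
[ 0.43416757 -0.35936298  0.03      ]
```

View pics/c1.png

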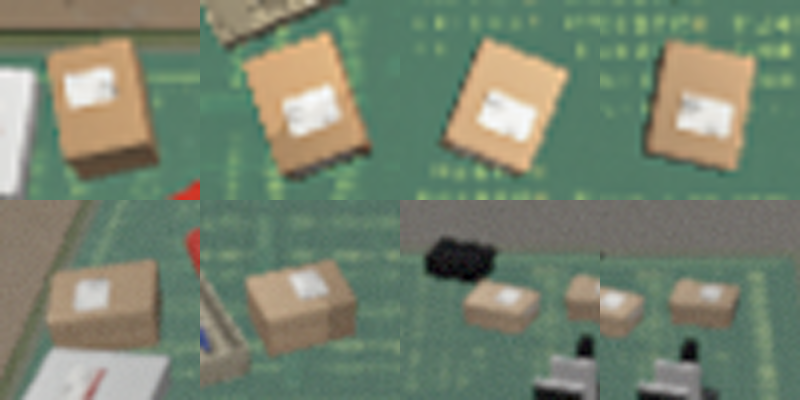

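View pics/c2.png

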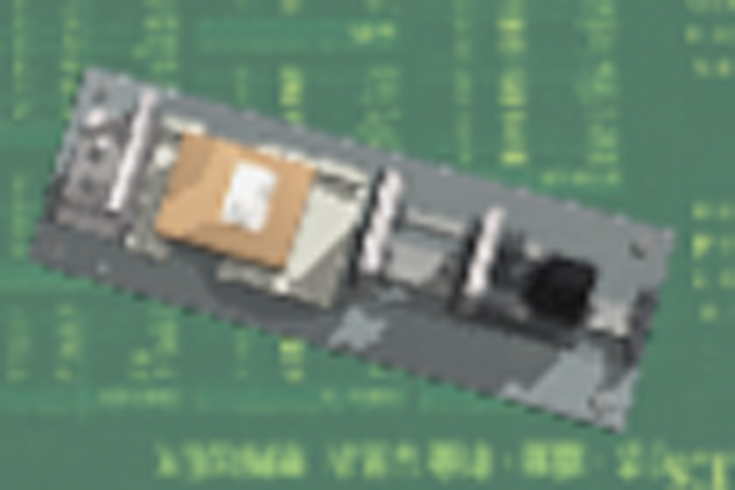

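The cartons at (573,294) and (583,342) in the top view look equal and small. The one at (276,307) looks larger, and the one in the far corner is at the edge of reach. Next I measure their sizes and the jig pose.

```bash
cat >> h.py <<'E'
def rect(c,mask,roi,z,k=8):
    u0,v0,u1,v1=roi
    big=cv2.resize(c["img"][v0:v1,u0:u1],None,fx=k,fy=k,interpolation=cv2.INTER_CUBIC)
    m=mask(cv2.cvtColor(big,cv2.COLOR_RGB2HSV)).astype(np.uint8)
    m=cv2.morphologyEx(m,cv2.MORPH_OPEN,np.ones((9,9)))
    cs=cv2.findContours(m,cv2.RETR_EXTERNAL,cv2.CHAIN_APPROX_NONE)[0]
    q=cv2.convexHull(max(cs,key=cv2.contourArea))[:,0]
    P=np.array([plane(c,u0+(a+.5)/k-.5,v0+(b+.5)/k-.5,z)[:2] for a,b in q])
    (cx,cy),(w,h),ang=cv2.minAreaRect((P*1000).astype(np.float32))
    if w<h: w,h,ang=h,w,ang+90
    return np.round([cx,cy,w,h,(ang+90)%180-90],1)
def brown(V): return lambda h:(((abs(h[...,0].astype(int)-16)<6)&(h[...,1]>70))|((h[...,1]<60)&(h[...,2]>170)))&(h[...,2]>V)
grey=lambda h:h[...,1]<50
E
python3 - <<'E'
from h import *
c=cam("top"); s=cam("side")
print("cam",-c["R"].T@c["t"],-s["R"].T@s["t"])
P=[(235,122),(276,307),(573,294),(583,342)]
for u,v in P:
    u=int(u*.64);v=int(v*.64)
    for V in (130,170): print(u,v,V,rect(c,brown(V),(u-14,v-14,u+15,v+15),.03))
for z in(0,.01):print("jig",rect(c,grey,(226,170,326,238),z))
print("seat carton",rect(c,brown(150),(245,185,272,211),.048))
k=7;print([np.round(plane(c,225+x/k,170+y/k,z)*1000) for x,y,z in((88,65,.01),(675,232,.01),(625,430,.01),(32,262,.01),(560,290,.103),(150,90,.104),(118,208,.104))])
# side heights
hs=cv2.cvtColor(s["img"],cv2.COLOR_RGB2HSV)
E
```

```text
cam [0.22368835 0.02374981 1.57022183] [0.50972841 1.52543811 0.9948713 ]
150 78 130 [983.4 466.5  78.   59.   11.8]
150 78 170 [983.1 467.6  74.1  55.8  12. ]
176 196 130 [519.2 345.2  76.3  58.5  20.5]
176 196 170 [519.7 346.   73.9  56.9  20. ]
366 188 130 [ 544.5 -341.    71.6   55.7  -23.5]
366 188 170 [ 545.2 -341.7   69.8   54.8  -23.7]
373 218 130 [ 436.3 -358.3   69.8   55.   -13. ]
373 218 170 [ 436.8 -359.3   68.4   53.2  -12.8]
jig [491.3 -10.3 324.2 111.9  73.7]
jig [489.6 -10.1 322.2 111.2  73.7]
seat carton [500.7  43.6  89.   69.9  79.2]
[array([585., 126.,  10.]), array([ 495., -180.,   10.]), array([ 392., -152.,   10.]), array([480., 154.,  10.]), array([ 450., -111.,  103.]), array([550.,  89., 104.]), array([491., 104., 104.])]
```

```bash
cat >> h.py <<'E'
from scipy.spatial.transform import Rotation as Ro
def plan(x,y,z,yaw):   # mm, deg (yaw = world direction of tool y)
    st=bot.read_state(); R=Ro.from_rotvec(st["tcp_rot"]).as_matrix(); p=np.array(st["tool_pos"])*1000
    a=np.radians(yaw); ty=np.array([np.cos(a),np.sin(a),0]); tz=np.array([0,0,-1.]); T=np.c_[np.cross(ty,tz),ty,tz]
    d=T.T@(np.array([x,y,z])-p)
    print("pos",p.round(1),"yaw",np.degrees(np.arctan2(R[1,1],R[0,1])).round(2),"turn",np.degrees(Ro.from_matrix(R.T@T).as_rotvec()).round(2),"then d",d.round(1),"q6",round(st["q"][5],2))
def jig(X,Y=0,o=(492.7,.5),a=73.7):
    a=np.radians(a); return np.round([o[0]+X*np.cos(a)-Y*np.sin(a),o[1]+X*np.sin(a)+Y*np.cos(a)],1)
E
python3 - <<'E'
from h import *
c=cam("top")
bo=lambda h:(abs(h[...,0].astype(int)-16)<5)&(h[...,1]>70)&(h[...,2]>150)
r=rect(c,bo,(240,183,274,213),.048);print("seat carton",r)
k=7;P=np.array([plane(c,225+(x+.5)/k-.5,170+(y+.5)/k-.5,.048)[:2]*1000 for x,y in((185,133),(313,168),(285,270),(155,228))])
print(P.round(),P.mean(0))
a=np.radians(73.7);print("in jig:",(r[:2]-[492.7,.5])@np.array([[np.cos(a),-np.sin(a)],[np.sin(a),np.cos(a)]]))
bl=lambda h:h[...,2]<45
print("handle",rect(c,bl,(296,203,314,220),.103), jig(-128))
plan(545,-341.5,174,66.4)
E
```

```text
seat carton [507.4  49.6  70.6  54.6  73.6]
[[542.  75.]
 [523.  10.]
 [471.  24.]
 [493.  90.]] [507.11663106  49.73967834]
in jig: [51.25224046 -0.32840238]
handle [ 451.5 -108.2   30.4   29.5   71.2] [ 456.8 -122.4]
pos [278.8 614.7 404.3] yaw 65.6 turn [-0.03 -0.   -0.8 ] then d [-626.8 -769.6  230.3] q6 -0.04
```

```bash
python3 -m jog '[{"dx":-13,"dy":-16,"az":-0.8},{"dx":-26,"dy":-32},{"dx":-26,"dy":-32},{"dx":-26,"dy":-32},{"dx":-26,"dy":-32},{"dx":-26,"dy":-32},{"dx":-26,"dy":-32},{"dx":-26,"dy":-32},{"dx":-26,"dy":-32},{"dx":-26,"dy":-32},{"dx":-26,"dy":-32},{"dx":-26,"dy":-32},{"dx":-26,"dy":-32},{"dx":-26,"dy":-32},{"dx":-26,"dy":-32},{"dx":-26,"dy":-32},{"dx":-26,"dy":-32},{"dx":-26,"dy":-32},{"dx":-26,"dy":-32},{"dx":-26,"dy":-32}]' 1 30
python3 -m jog '[{"dx":-26,"dy":-32},{"dx":-26,"dy":-32},{"dx":-26,"dy":-32},{"dx":-26,"dy":-32},{"dx":-16,"dy":-18,"dz":20},{"dz":30},{"dz":30},{"dz":30},{"dz":30},{"dz":20},{"dz":5},{}]'
python3 -c "
from h import *
plan(545,-341.5,174,66.4)"
```

```text
pos [278.8 614.7 404.3] yaw 65.6 turn [-0.03 -0.   -0.8 ] then d [-626.8 -769.6  230.3] q6 -0.04invalid input
invalid input
```

```bash
python3 -m jog '[{"dx":-13,"dy":-16,"dz":0,"ax":0,"ay":0,"az":-0.8}]' 1 30
```

```text
time: 0.43
tool_pos: [0.2833, 0.5967, 0.4044]
tcp_rot: [-0.639, -3.075, -0.003]
wrist_force: [0.7, 0.7, 1.0]
width: 1.003
grip_force: 0.0
```

```bash
python3 -m jog '[{"dx":-26,"dy":-32}]'
```

```text
invalid input
```

Every row needs all six keys.

```bash
python3 -m jog '[{"dx":-26,"dy":-32,"dz":0,"ax":0,"ay":0,"az":0},{"dx":-26,"dy":-32,"dz":0,"ax":0,"ay":0,"az":0},{"dx":-26,"dy":-32,"dz":0,"ax":0,"ay":0,"az":0},{"dx":-26,"dy":-32,"dz":0,"ax":0,"ay":0,"az":0},{"dx":-26,"dy":-32,"dz":0,"ax":0,"ay":0,"az":0},{"dx":-26,"dy":-32,"dz":0,"ax":0,"ay":0,"az":0},{"dx":-26,"dy":-32,"dz":0,"ax":0,"ay":0,"az":0},{"dx":-26,"dy":-32,"dz":0,"ax":0,"ay":0,"az":0},{"dx":-26,"dy":-32,"dz":0,"ax":0,"ay":0,"az":0},{"dx":-26,"dy":-32,"dz":0,"ax":0,"ay":0,"az":0},{"dx":-26,"dy":-32,"dz":0,"ax":0,"ay":0,"az":0},{"dx":-26,"dy":-32,"dz":0,"ax":0,"ay":0,"az":0},{"dx":-26,"dy":-32,"dz":0,"ax":0,"ay":0,"az":0},{"dx":-26,"dy":-32,"dz":0,"ax":0,"ay":0,"az":0},{"dx":-26,"dy":-32,"dz":0,"ax":0,"ay":0,"az":0},{"dx":-26,"dy":-32,"dz":0,"ax":0,"ay":0,"az":0},{"dx":-26,"dy":-32,"dz":0,"ax":0,"ay":0,"az":0},{"dx":-26,"dy":-32,"dz":0,"ax":0,"ay":0,"az":0}]'
python3 -c "
from h import *
plan(545,-341.5,174,66.4)"
```

```text
time: 1.93
tool_pos: [0.4823, -0.1226, 0.4051]
tcp_rot: [0.643, 3.074, 0.0]
wrist_force: [0.7, 0.5, 0.5]
width: 1.002
grip_force: 0.0
pos [ 482.3 -122.6  405.1] yaw 66.38 turn [ 0.02  0.06 -0.02] then d [-145.1 -175.5  231.1] q6 -1.46
```

```bash
python3 -m jog '[{"dx":-26,"dy":-32,"dz":0,"ax":0,"ay":0,"az":0},{"dx":-26,"dy":-32,"dz":0,"ax":0,"ay":0,"az":0},{"dx":-26,"dy":-32,"dz":0,"ax":0,"ay":0,"az":0},{"dx":-20,"dy":-24,"dz":20,"ax":0,"ay":0,"az":0},{"dx":-12,"dy":-15,"dz":30,"ax":0,"ay":0,"az":0},{"dx":-7,"dy":-8,"dz":35,"ax":0,"ay":0,"az":0},{"dx":0,"dy":0,"dz":35,"ax":0,"ay":0,"az":0},{"dx":0,"dy":0,"dz":25,"ax":0,"ay":0,"az":0},{"dx":0,"dy":0,"dz":15,"ax":0,"ay":0,"az":0},{"dx":0,"dy":0,"dz":0,"ax":0,"ay":0,"az":0},{"dx":0,"dy":0,"dz":0,"ax":0,"ay":0,"az":0},{"dx":0,"dy":0,"dz":0,"ax":0,"ay":0,"az":0}]'
python3 -c "
from h import *
plan(545,-341.5,174,66.4)"
```

```text
time: 2.93
tool_pos: [0.533, -0.2986, 0.2462]
tcp_rot: [0.642, 3.073, -0.001]
wrist_force: [1.2, 0.1, 0.3]
width: 1.004
grip_force: 0.0
pos [ 533.  -298.6  246.2] yaw 66.41 turn [-0.02  0.13  0.01] then d [-28.1 -34.5  72.2] q6 -1.71
```

```bash
python3 -m jog '[{"dx":-14,"dy":-17,"dz":5,"ax":0,"ay":0,"az":0},{"dx":-14,"dy":-17.5,"dz":7,"ax":0,"ay":0,"az":0},{"dx":0,"dy":0,"dz":20,"ax":0,"ay":0,"az":0},{"dx":0,"dy":0,"dz":20,"ax":0,"ay":0,"az":0},{"dx":0,"dy":0,"dz":12,"ax":0,"ay":0,"az":0},{"dx":0,"dy":0,"dz":8,"ax":0,"ay":0,"az":0},{"dx":0,"dy":0,"dz":0,"ax":0,"ay":0,"az":0},{"dx":0,"dy":0,"dz":0,"ax":0,"ay":0,"az":0}]'
python3 -m jog '[{"dx":0,"dy":0,"dz":0,"ax":0,"ay":0,"az":0},{"dx":0,"dy":0,"dz":0,"ax":0,"ay":0,"az":0},{"dx":0,"dy":0,"dz":0,"ax":0,"ay":0,"az":0},{"dx":0,"dy":0,"dz":0,"ax":0,"ay":0,"az":0},{"dx":0,"dy":0,"dz":0,"ax":0,"ay":0,"az":0},{"dx":0,"dy":0,"dz":0,"ax":0,"ay":0,"az":0},{"dx":0,"dy":0,"dz":0,"ax":0,"ay":0,"az":0},{"dx":0,"dy":0,"dz":0,"ax":0,"ay":0,"az":0}]' 0 30
python3 -c "
from h import *
plan(545,-341.5,174,66.4)"
```

```text
time: 3.6
tool_pos: [0.5445, -0.341, 0.1734]
tcp_rot: [0.642, 3.075, -0.0]
wrist_force: [0.3, 0.2, 0.3]
width: 0.995
grip_force: 0.0
time: 4.27
tool_pos: [0.5449, -0.3415, 0.1742]
tcp_rot: [0.642, 3.073, -0.002]
wrist_force: [-0.6, -0.1, 6.9]
width: 0.635
grip_force: 33.8
pos [ 544.9 -341.5  174.2] yaw 66.41 turn [-0.03  0.14  0.01] then d [-0.1  0.1  0.2] q6 -1.76
```

```bash
python3 -m jog '[{"dx":0,"dy":0,"dz":-8,"ax":0,"ay":0,"az":0},{"dx":0,"dy":0,"dz":-15,"ax":0,"ay":0,"az":0},{"dx":0,"dy":0,"dz":-30,"ax":0,"ay":0,"az":0},{"dx":0,"dy":0,"dz":-30,"ax":0,"ay":0,"az":0},{"dx":0,"dy":0,"dz":-30,"ax":0,"ay":0,"az":0},{"dx":0,"dy":0,"dz":-17,"ax":0,"ay":0,"az":4},{"dx":0,"dy":0,"dz":0,"ax":0,"ay":0,"az":7},{"dx":0,"dy":0,"dz":0,"ax":0,"ay":0,"az":7},{"dx":0,"dy":0,"dz":0,"ax":0,"ay":0,"az":7},{"dx":0,"dy":0,"dz":0,"ax":0,"ay":0,"az":7},{"dx":0,"dy":0,"dz":0,"ax":0,"ay":0,"az":7},{"dx":0,"dy":0,"dz":0,"ax":0,"ay":0,"az":7},{"dx":0,"dy":0,"dz":0,"ax":0,"ay":0,"az":7},{"dx":0,"dy":0,"dz":0,"ax":0,"ay":0,"az":7},{"dx":0,"dy":0,"dz":0,"ax":0,"ay":0,"az":7},{"dx":0,"dy":0,"dz":0,"ax":0,"ay":0,"az":7},{"dx":0,"dy":0,"dz":0,"ax":0,"ay":0,"az":7},{"dx":0,"dy":0,"dz":0,"ax":0,"ay":0,"az":1.7},{"dx":0,"dy":0,"dz":0,"ax":0,"ay":0,"az":0},{"dx":0,"dy":0,"dz":0,"ax":0,"ay":0,"az":0}]'
python3 -c "
from h import *
plan(507.4,49.6,222,-16.3)"
```

```text
time: 5.93
tool_pos: [0.5439, -0.3409, 0.3024]
tcp_rot: [-2.512, -1.885, 0.0]
wrist_force: [-0.6, 0.4, -0.7]
width: 0.643
grip_force: 33.0
pos [ 543.9 -340.9  302.4] yaw -16.23 turn [-0.05 -0.02  0.07] then d [ 364.5 -144.6   80.4] q6 -0.32
```

```bash
python3 -m jog '[{"dx":18,"dy":-7,"dz":0,"ax":0,"ay":0,"az":0},{"dx":36,"dy":-14.5,"dz":0,"ax":0,"ay":0,"az":0},{"dx":36,"dy":-14.5,"dz":0,"ax":0,"ay":0,"az":0},{"dx":36,"dy":-14.5,"dz":0,"ax":0,"ay":0,"az":0},{"dx":36,"dy":-14.5,"dz":0,"ax":0,"ay":0,"az":0},{"dx":36,"dy":-14,"dz":0,"ax":0,"ay":0,"az":0},{"dx":36,"dy":-14,"dz":0,"ax":0,"ay":0,"az":0},{"dx":36,"dy":-14,"dz":0,"ax":0,"ay":0,"az":0},{"dx":36,"dy":-14,"dz":0,"ax":0,"ay":0,"az":0},{"dx":30,"dy":-12,"dz":0,"ax":0,"ay":0,"az":0},{"dx":20,"dy":-8,"dz":10,"ax":0,"ay":0,"az":0},{"dx":8.5,"dy":-3.6,"dz":20,"ax":0,"ay":0,"az":0},{"dx":0,"dy":0,"dz":20,"ax":0,"ay":0,"az":0},{"dx":0,"dy":0,"dz":10,"ax":0,"ay":0,"az":0},{"dx":0,"dy":0,"dz":0,"ax":0,"ay":0,"az":0},{"dx":0,"dy":0,"dz":0,"ax":0,"ay":0,"az":0},{"dx":0,"dy":0,"dz":0,"ax":0,"ay":0,"az":0}]'
python3 - <<'E'
from h import *
plan(507.4,49.6,222,-16.3)
s=cam("side");c=cam("top")
u,v=proj(s,[.51,.05,.06]).astype(int)
cv2.imwrite("pics/p1.png",np.hstack([crop(s,u-40,v-50,u+40,v+40,5),crop(c,225,150,305,240,5)]))
E
```

```text
time: 7.35
tool_pos: [0.5083, 0.0489, 0.2436]
tcp_rot: [2.514, 1.883, 0.002]
wrist_force: [0.7, 0.4, -0.7]
width: 0.641
grip_force: 32.9
pos [508.3  48.9 243.6] yaw -16.33 turn [ 0.08 -0.02 -0.03] then d [ 0.4 -1.1 21.6] q6 0.33
```

View pics/p1.png

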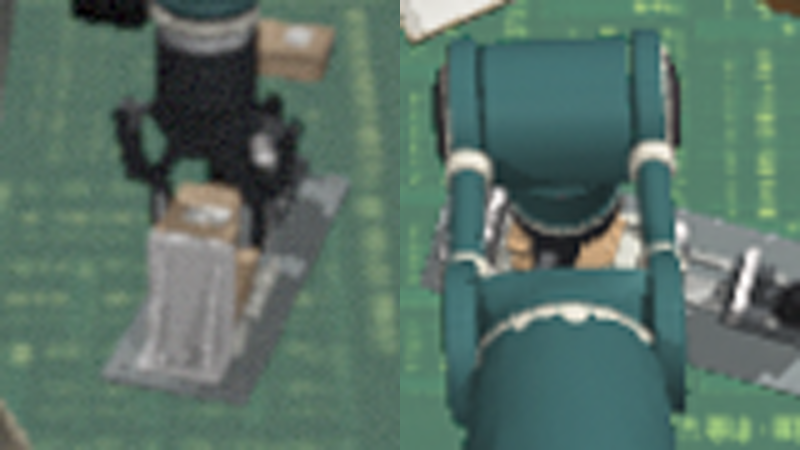

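The side view (left half) shows the carton held level above the seat carton behind the fence at (195,215), nothing touching. I lower it.

```bash
python3 -m jog '[{"dx":0.4,"dy":-1,"dz":7,"ax":0,"ay":0,"az":0},{"dx":0,"dy":0,"dz":7,"ax":0,"ay":0,"az":0},{"dx":0,"dy":0,"dz":3,"ax":0,"ay":0,"az":0},{"dx":0,"dy":0,"dz":1.5,"ax":0,"ay":0,"az":0},{"dx":0,"dy":0,"dz":1,"ax":0,"ay":0,"az":0},{"dx":0,"dy":0,"dz":1,"ax":0,"ay":0,"az":0},{"dx":0,"dy":0,"dz":0,"ax":0,"ay":0,"az":0},{"dx":0,"dy":0,"dz":0,"ax":0,"ay":0,"az":0}]'
python3 -c "
from h import *
plan(507.4,49.6,222,-16.3)"
```

```text
time: 8.12
tool_pos: [0.507, 0.05, 0.2223]
tcp_rot: [2.514, 1.884, 0.001]
wrist_force: [-0.7, -0.1, -1.3]
width: 0.637
grip_force: 33.0
pos [507.   50.  222.3] yaw -16.29 turn [ 0.03 -0.01  0.01] then d [-0.3  0.5  0.3] q6 0.33
```

```bash
python3 -m jog '[{"dx":0,"dy":0,"dz":1,"ax":0,"ay":0,"az":0},{"dx":0,"dy":0,"dz":0,"ax":0,"ay":0,"az":0},{"dx":0,"dy":0,"dz":0,"ax":0,"ay":0,"az":0}]'
python3 -m jog '[{"dx":0,"dy":0,"dz":0.7,"ax":0,"ay":0,"az":0},{"dx":0,"dy":0,"dz":0,"ax":0,"ay":0,"az":0},{"dx":0,"dy":0,"dz":0,"ax":0,"ay":0,"az":0}]'
```

```text
time: 8.37
tool_pos: [0.507, 0.0501, 0.2222]
tcp_rot: [2.514, 1.884, 0.0]
wrist_force: [-2.8, 0.5, 5.7]
width: 0.635
grip_force: 33.8
time: 8.62
tool_pos: [0.5071, 0.0501, 0.2222]
tcp_rot: [2.514, 1.884, 0.0]
wrist_force: [-4.8, -1.6, 11.3]
width: 0.641
grip_force: 34.5
```

```bash
python3 -m jog '[{"dx":0,"dy":0,"dz":-0.8,"ax":0,"ay":0,"az":0},{"dx":0,"dy":0,"dz":0,"ax":0,"ay":0,"az":0},{"dx":0,"dy":0,"dz":0,"ax":0,"ay":0,"az":0},{"dx":0,"dy":0,"dz":0,"ax":0,"ay":0,"az":0},{"dx":0,"dy":0,"dz":0,"ax":0,"ay":0,"az":0},{"dx":0,"dy":0,"dz":0,"ax":0,"ay":0,"az":0},{"dx":0,"dy":0,"dz":-10,"ax":0,"ay":0,"az":0},{"dx":0,"dy":0,"dz":-20,"ax":0,"ay":0,"az":0},{"dx":0,"dy":0,"dz":-30,"ax":0,"ay":0,"az":0},{"dx":0,"dy":0,"dz":-30,"ax":0,"ay":0,"az":0},{"dx":0,"dy":0,"dz":0,"ax":0,"ay":0,"az":5},{"dx":0,"dy":0,"dz":0,"ax":0,"ay":0,"az":7},{"dx":0,"dy":0,"dz":0,"ax":0,"ay":0,"az":7},{"dx":0,"dy":0,"dz":0,"ax":0,"ay":0,"az":7},{"dx":0,"dy":0,"dz":0,"ax":0,"ay":0,"az":7},{"dx":0,"dy":0,"dz":0,"ax":0,"ay":0,"az":7},{"dx":0,"dy":0,"dz":0,"ax":0,"ay":0,"az":7},{"dx":0,"dy":0,"dz":0,"ax":0,"ay":0,"az":7},{"dx":0,"dy":0,"dz":0,"ax":0,"ay":0,"az":7},{"dx":0,"dy":0,"dz":0,"ax":0,"ay":0,"az":7}]' 1 30
python3 -c "
from h import *
plan(436.5,-359,174,-102.9)"
```

```text
time: 10.28
tool_pos: [0.5068, 0.05, 0.312]
tcp_rot: [-3.138, -0.147, -0.001]
wrist_force: [0.3, -0.1, 1.0]
width: 0.997
grip_force: 0.0
pos [506.8  50.  312. ] yaw -84.64 turn [-0.   -0.03 18.26] then d [ 22.8 414.4 138. ] q6 1.53
```

```bash
python3 -m jog '[{"dx":0,"dy":0,"dz":0,"ax":0,"ay":0,"az":7},{"dx":0,"dy":0,"dz":0,"ax":0,"ay":0,"az":7},{"dx":0,"dy":0,"dz":0,"ax":0,"ay":0,"az":4.3},{"dx":2,"dy":30,"dz":0,"ax":0,"ay":0,"az":0},{"dx":2,"dy":40,"dz":0,"ax":0,"ay":0,"az":0},{"dx":2,"dy":40,"dz":0,"ax":0,"ay":0,"az":0},{"dx":2,"dy":40,"dz":0,"ax":0,"ay":0,"az":0},{"dx":2,"dy":40,"dz":0,"ax":0,"ay":0,"az":0},{"dx":2,"dy":40,"dz":0,"ax":0,"ay":0,"az":0},{"dx":2,"dy":40,"dz":0,"ax":0,"ay":0,"az":0},{"dx":2,"dy":40,"dz":0,"ax":0,"ay":0,"az":0},{"dx":2,"dy":40,"dz":0,"ax":0,"ay":0,"az":0},{"dx":3,"dy":35,"dz":10,"ax":0,"ay":0,"az":0},{"dx":1.8,"dy":20,"dz":20,"ax":0,"ay":0,"az":0},{"dx":0,"dy":9,"dz":25,"ax":0,"ay":0,"az":0},{"dx":0,"dy":0,"dz":20,"ax":0,"ay":0,"az":0},{"dx":0,"dy":0,"dz":15,"ax":0,"ay":0,"az":0},{"dx":0,"dy":0,"dz":0,"ax":0,"ay":0,"az":0},{"dx":0,"dy":0,"dz":0,"ax":0,"ay":0,"az":0}]'
python3 - <<'E'
from h import *
plan(436.5,-359,174,-102.9)
c=cam("top");bo=lambda h:(abs(h[...,0].astype(int)-16)<5)&(h[...,1]>70)&(h[...,2]>150)
for z in(.076,.078,.080):
    r=rect(c,bo,(238,180,276,213),z);a=np.radians(73.7);print("stack",r,(r[:2]-[492.7,.5])@np.array([[np.cos(a),-np.sin(a)],[np.sin(a),np.cos(a)]]))
cv2.imwrite("pics/p2.png",crop(c,225,170,330,240,7))
E
```

```text
time: 11.87
tool_pos: [0.4384, -0.3588, 0.2209]
tcp_rot: [-3.121, 0.345, 0.003]
wrist_force: [0.3, -0.7, 0.8]
width: 0.997
grip_force: 0.0
pos [ 438.4 -358.8  220.9] yaw -102.61 turn [-0.06  0.11  0.29] then d [-1.8  0.6 46.9] q6 1.06
stack [508.   50.9  74.9  59.7  72. ] [52.66838736 -0.53941884]
stack [507.7  50.9  74.8  59.7  72. ] [52.58418735 -0.25147725]
stack [507.3  50.8  74.7  59.6  72. ] [52.37594014  0.1043782 ]
```

View pics/p2.png

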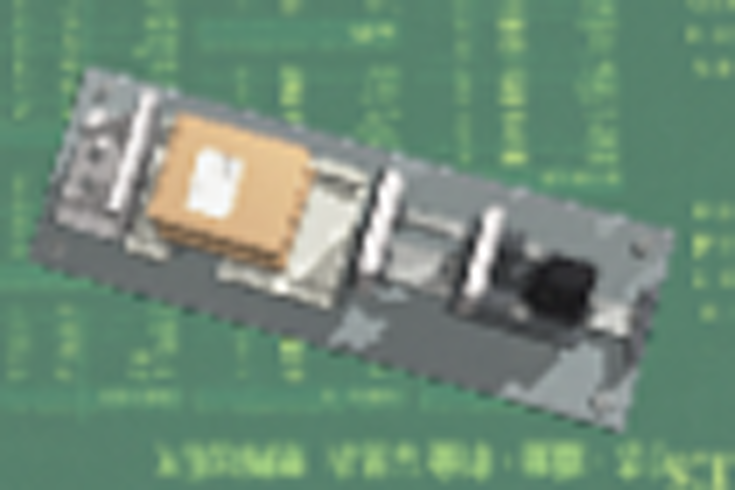

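The first carton sits squarely on the seat carton, edges in line within about a millimetre at crop (235,190). Next I grasp the second loose carton.

```bash
python3 -m jog '[{"dx":-1.8,"dy":0.5,"dz":10,"ax":0,"ay":0,"az":0.3},{"dx":0,"dy":0,"dz":18,"ax":0,"ay":0,"az":0},{"dx":0,"dy":0,"dz":12,"ax":0,"ay":0,"az":0},{"dx":0,"dy":0,"dz":6,"ax":0,"ay":0,"az":0},{"dx":0,"dy":0,"dz":0,"ax":0,"ay":0,"az":0},{"dx":0,"dy":0,"dz":0,"ax":0,"ay":0,"az":0}]'
python3 -m jog '[{"dx":0,"dy":0,"dz":0,"ax":0,"ay":0,"az":0},{"dx":0,"dy":0,"dz":0,"ax":0,"ay":0,"az":0},{"dx":0,"dy":0,"dz":0,"ax":0,"ay":0,"az":0},{"dx":0,"dy":0,"dz":0,"ax":0,"ay":0,"az":0},{"dx":0,"dy":0,"dz":0,"ax":0,"ay":0,"az":0},{"dx":0,"dy":0,"dz":0,"ax":0,"ay":0,"az":0},{"dx":0,"dy":0,"dz":0,"ax":0,"ay":0,"az":0},{"dx":0,"dy":0,"dz":0,"ax":0,"ay":0,"az":0}]' 0 30
python3 -c "
from h import *
plan(436.5,-359,174,-102.9)"
```

```text
time: 12.42
tool_pos: [0.4369, -0.359, 0.1752]
tcp_rot: [-3.121, 0.352, 0.001]
wrist_force: [-0.1, -0.5, -0.4]
width: 1.004
grip_force: 0.0
time: 13.08
tool_pos: [0.4374, -0.3596, 0.1763]
tcp_rot: [3.121, -0.353, 0.003]
wrist_force: [-1.0, -0.1, 5.9]
width: 0.636
grip_force: 33.9
pos [ 437.4 -359.6  176.3] yaw -102.9 turn [ 0.06 -0.1   0.  ] then d [-1.  -0.4  2.3] q6 1.06
```

```bash
python3 -m jog '[{"dx":0,"dy":0,"dz":-8,"ax":0,"ay":0,"az":0},{"dx":0,"dy":0,"dz":-15,"ax":0,"ay":0,"az":0},{"dx":0,"dy":0,"dz":-30,"ax":0,"ay":0,"az":0},{"dx":0,"dy":0,"dz":-35,"ax":0,"ay":0,"az":0},{"dx":0,"dy":0,"dz":-35,"ax":0,"ay":0,"az":0},{"dx":0,"dy":0,"dz":-30,"ax":0,"ay":0,"az":-5},{"dx":0,"dy":0,"dz":-10,"ax":0,"ay":0,"az":-7},{"dx":0,"dy":0,"dz":0,"ax":0,"ay":0,"az":-7},{"dx":0,"dy":0,"dz":0,"ax":0,"ay":0,"az":-7},{"dx":0,"dy":0,"dz":0,"ax":0,"ay":0,"az":-7},{"dx":0,"dy":0,"dz":0,"ax":0,"ay":0,"az":-7},{"dx":0,"dy":0,"dz":0,"ax":0,"ay":0,"az":-7},{"dx":0,"dy":0,"dz":0,"ax":0,"ay":0,"az":-7},{"dx":0,"dy":0,"dz":0,"ax":0,"ay":0,"az":-7},{"dx":0,"dy":0,"dz":0,"ax":0,"ay":0,"az":-7},{"dx":0,"dy":0,"dz":0,"ax":0,"ay":0,"az":-7},{"dx":0,"dy":0,"dz":0,"ax":0,"ay":0,"az":-7},{"dx":0,"dy":0,"dz":0,"ax":0,"ay":0,"az":-4.6},{"dx":0,"dy":0,"dz":0,"ax":0,"ay":0,"az":0},{"dx":0,"dy":0,"dz":0,"ax":0,"ay":0,"az":0}]'
python3 -c "
from h import *
plan(507.6,51,254,-16.3)"
```

```text
time: 14.75
tool_pos: [0.4366, -0.3588, 0.3378]
tcp_rot: [-2.515, -1.88, 0.0]
wrist_force: [0.2, -0.3, -1.8]
width: 0.633
grip_force: 33.1
pos [ 436.6 -358.8  337.8] yaw -16.43 turn [-0.07 -0.04 -0.13] then d [413.2 -46.8  83.8] q6 -0.45
```

```bash
python3 -m jog '[{"dx":20,"dy":-2,"dz":0,"ax":0,"ay":0,"az":-0.1},{"dx":40,"dy":-4,"dz":0,"ax":0,"ay":0,"az":0},{"dx":40,"dy":-5,"dz":0,"ax":0,"ay":0,"az":0},{"dx":40,"dy":-5,"dz":0,"ax":0,"ay":0,"az":0},{"dx":40,"dy":-5,"dz":0,"ax":0,"ay":0,"az":0},{"dx":40,"dy":-5,"dz":0,"ax":0,"ay":0,"az":0},{"dx":40,"dy":-5,"dz":0,"ax":0,"ay":0,"az":0},{"dx":40,"dy":-5,"dz":0,"ax":0,"ay":0,"az":0},{"dx":40,"dy":-5,"dz":0,"ax":0,"ay":0,"az":0},{"dx":35,"dy":-4,"dz":0,"ax":0,"ay":0,"az":0},{"dx":25,"dy":-2,"dz":10,"ax":0,"ay":0,"az":0},{"dx":13,"dy":0,"dz":20,"ax":0,"ay":0,"az":0},{"dx":0,"dy":0,"dz":20,"ax":0,"ay":0,"az":0},{"dx":0,"dy":0,"dz":14,"ax":0,"ay":0,"az":0},{"dx":0,"dy":0,"dz":0,"ax":0,"ay":0,"az":0},{"dx":0,"dy":0,"dz":0,"ax":0,"ay":0,"az":0},{"dx":0,"dy":0,"dz":0,"ax":0,"ay":0,"az":0}]'
python3 -c "
from h import *
plan(507.6,51,254,-16.3)"
```

```text
time: 16.17
tool_pos: [0.5074, 0.0505, 0.2751]
tcp_rot: [2.513, 1.885, 0.001]
wrist_force: [-0.3, -0.5, -0.7]
width: 0.637
grip_force: 33.0
pos [507.4  50.5 275.1] yaw -16.26 turn [ 0.05 -0.02  0.04] then d [ 0.6  0.1 21.1] q6 0.33
```

```bash
python3 -m jog '[{"dx":0.5,"dy":0,"dz":6,"ax":0,"ay":0,"az":0},{"dx":0,"dy":0,"dz":7,"ax":0,"ay":0,"az":0},{"dx":0,"dy":0,"dz":4,"ax":0,"ay":0,"az":0},{"dx":0,"dy":0,"dz":2,"ax":0,"ay":0,"az":0},{"dx":0,"dy":0,"dz":1,"ax":0,"ay":0,"az":0},{"dx":0,"dy":0,"dz":0,"ax":0,"ay":0,"az":0},{"dx":0,"dy":0,"dz":0,"ax":0,"ay":0,"az":0}]'
python3 -m jog '[{"dx":0,"dy":0,"dz":1,"ax":0,"ay":0,"az":0},{"dx":0,"dy":0,"dz":0,"ax":0,"ay":0,"az":0},{"dx":0,"dy":0,"dz":0,"ax":0,"ay":0,"az":0}]'
python3 -c "
from h import *
plan(507.6,51,254,-16.3)"
```

```text
time: 16.75
tool_pos: [0.5072, 0.051, 0.2543]
tcp_rot: [2.512, 1.886, 0.0]
wrist_force: [-0.0, 0.1, -0.9]
width: 0.636
grip_force: 33.1
time: 17.0
tool_pos: [0.5073, 0.0511, 0.2543]
tcp_rot: [2.512, 1.886, 0.0]
wrist_force: [-2.5, -1.0, 5.8]
width: 0.641
grip_force: 34.0
pos [507.3  51.1 254.3] yaw -16.2 turn [ 0.02 -0.    0.1 ] then d [0.  0.3 0.3] q6 0.33
```

```bash
python3 -m jog '[{"dx":0,"dy":0,"dz":-0.6,"ax":0,"ay":0,"az":0},{"dx":0,"dy":0,"dz":0,"ax":0,"ay":0,"az":0},{"dx":0,"dy":0,"dz":0,"ax":0,"ay":0,"az":0},{"dx":0,"dy":0,"dz":0,"ax":0,"ay":0,"az":0},{"dx":0,"dy":0,"dz":0,"ax":0,"ay":0,"az":0},{"dx":0,"dy":0,"dz":0,"ax":0,"ay":0,"az":0},{"dx":0,"dy":0,"dz":-10,"ax":0,"ay":0,"az":0},{"dx":0,"dy":0,"dz":-20,"ax":0,"ay":0,"az":0},{"dx":0,"dy":0,"dz":-30,"ax":0,"ay":0,"az":0},{"dx":-10,"dy":0,"dz":-20,"ax":0,"ay":0,"az":0},{"dx":-30,"dy":0,"dz":0,"ax":0,"ay":0,"az":0},{"dx":-40,"dy":0,"dz":0,"ax":0,"ay":0,"az":0},{"dx":-40,"dy":0,"dz":0,"ax":0,"ay":0,"az":0},{"dx":-40,"dy":0,"dz":0,"ax":0,"ay":0,"az":0},{"dx":-40,"dy":0,"dz":0,"ax":0,"ay":0,"az":0},{"dx":-40,"dy":0,"dz":0,"ax":0,"ay":0,"az":0},{"dx":-40,"dy":0,"dz":0,"ax":0,"ay":0,"az":0},{"dx":-20,"dy":0,"dz":0,"ax":0,"ay":0,"az":0},{"dx":0,"dy":0,"dz":0,"ax":0,"ay":0,"az":0},{"dx":0,"dy":0,"dz":0,"ax":0,"ay":0,"az":0}]' 1 30
python3 - <<'E'
from h import *
plan(*jig(-128),240,-16.3)
c=cam("top");s=cam("side")
u,v=proj(s,[.5,.02,.06]).astype(int)
cv2.imwrite("pics/p3.png",cv2.resize(np.hstack([crop(s,u-40,v-40,u+40,v+30,5),crop(c,225,170,305,240,5)]),None,fx=1,fy=1))
bl=lambda h:h[...,2]<45
print("handle",rect(c,bl,(296,203,314,220),.103))
bo=lambda h:(abs(h[...,0].astype(int)-16)<5)&(h[...,1]>70)&(h[...,2]>195)
r=rect(c,bo,(238,180,276,213),.108);a=np.radians(73.7);print("stack",r,(r[:2]-[492.7,.5])@np.array([[np.cos(a),-np.sin(a)],[np.sin(a),np.cos(a)]]))
E
```

```text
time: 18.67
tool_pos: [0.4231, -0.238, 0.3346]
tcp_rot: [2.515, 1.882, 0.001]
wrist_force: [-0.5, 1.6, 0.6]
width: 1.001
grip_force: 0.0
pos [ 423.1 -238.   334.6] yaw -16.38 turn [ 0.04 -0.01 -0.08] then d [ 1.204e+02 -1.000e-01  9.460e+01] q6 -0.28
handle [ 449.1 -107.5   30.5   23.8   56.2]
stack [509.   47.6  70.8  53.6  73.9] [49.78169661 -2.42542427]
```

View pics/p3.png

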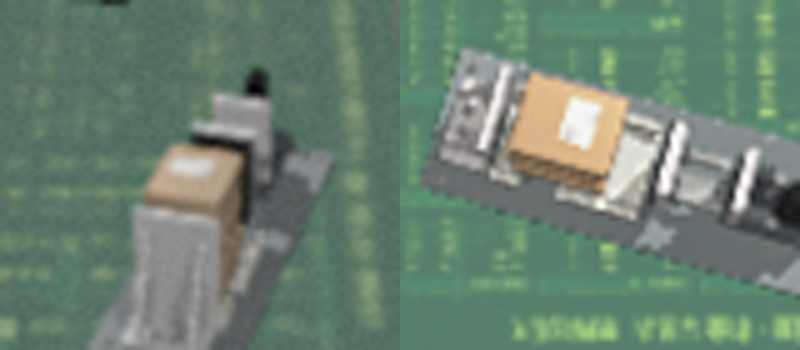

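The side crop shows three cartons stacked squarely between the fence and the pad. I now check the handle position against the jig model.

Run:
```python
from h import *
c=cam("top");s=cam("side")
img={"t":cv2.resize(c["img"][:,:,::-1],None,fx=8,fy=8,interpolation=cv2.INTER_CUBIC),"s":cv2.resize(s["img"][:,:,::-1],None,fx=8,fy=8,interpolation=cv2.INTER_CUBIC)}
def draw(pts,z,col):
    for k,cc in(("t",c),("s",s)):
        P=np.array([(proj(cc,[*(jig(*p)/1000),z])+.5)*8-.5 for p in pts]).astype(np.int32)
        cv2.polylines(img[k],[P],True,col,1)
draw([(-141,-9),(-115,-9),(-115,9),(-141,9)],.103,(0,0,255))
draw([(-25,-25),(-25,25)],.104,(255,0,0))
draw([(100,-31),(100,31)],.104,(0,255,255))
draw([(-172,-55),(150,-55),(150,55),(-172,55)],.01,(0,255,0))
out=[]
for k,cc in(("t",c),("s",s)):
    u,v=(proj(cc,[.47,-.06,.08])*8).astype(int); out.append(cv2.resize(img[k][v-250:v+250,u-330 if k=="t" else u-270:u+230 if k=="t" else u+230],(400,400)))
cv2.imwrite("pics/p4.png",np.hstack(out))
```

View pics/p4.png

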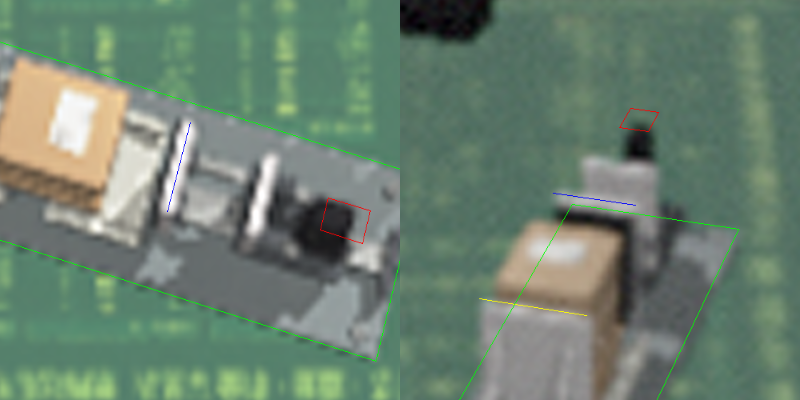

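The model handle (red box at (345,220)) sits about 14 px right of the real one, and the pad agrees in the side view. So the carriage already stands about 7 mm forward, and I will pinch at jig x = -121.

```bash
python3 -m jog '[{"dx":20,"dy":0,"dz":0,"ax":0,"ay":0,"az":0},{"dx":40,"dy":0,"dz":0,"ax":0,"ay":0,"az":0},{"dx":40,"dy":0,"dz":0,"ax":0,"ay":0,"az":0},{"dx":20,"dy":0,"dz":10,"ax":0,"ay":0,"az":0},{"dx":7.5,"dy":0,"dz":20,"ax":0,"ay":0,"az":0},{"dx":0,"dy":0,"dz":25,"ax":0,"ay":0,"az":0},{"dx":0,"dy":0,"dz":20,"ax":0,"ay":0,"az":0},{"dx":0,"dy":0,"dz":12,"ax":0,"ay":0,"az":0},{"dx":0,"dy":0,"dz":7,"ax":0,"ay":0,"az":0},{"dx":0,"dy":0,"dz":0,"ax":0,"ay":0,"az":0},{"dx":0,"dy":0,"dz":0,"ax":0,"ay":0,"az":0}]' 1 40
python3 -m jog '[{"dx":0,"dy":0,"dz":0,"ax":0,"ay":0,"az":0},{"dx":0,"dy":0,"dz":0,"ax":0,"ay":0,"az":0},{"dx":0,"dy":0,"dz":0,"ax":0,"ay":0,"az":0},{"dx":0,"dy":0,"dz":0,"ax":0,"ay":0,"az":0},{"dx":0,"dy":0,"dz":0,"ax":0,"ay":0,"az":0},{"dx":0,"dy":0,"dz":0,"ax":0,"ay":0,"az":0},{"dx":0,"dy":0,"dz":0,"ax":0,"ay":0,"az":0},{"dx":0,"dy":0,"dz":0,"ax":0,"ay":0,"az":0},{"dx":0,"dy":0,"dz":0,"ax":0,"ay":0,"az":0},{"dx":0,"dy":0,"dz":0,"ax":0,"ay":0,"az":0},{"dx":0,"dy":0,"dz":0,"ax":0,"ay":0,"az":0},{"dx":0,"dy":0,"dz":0,"ax":0,"ay":0,"az":0}]' 0 40
python3 -c "
from h import *
plan(*jig(-121),240,-16.3)"
```

```text
time: 19.78
tool_pos: [0.4592, -0.1139, 0.24]
tcp_rot: [-2.511, -1.888, 0.0]
wrist_force: [0.4, 0.6, -0.5]
width: 1.006
grip_force: 0.0
time: 20.78
tool_pos: [0.4577, -0.1143, 0.2402]
tcp_rot: [-2.509, -1.884, 0.004]
wrist_force: [-8.8, 2.6, 9.7]
width: 0.205
grip_force: 41.0
pos [ 457.7 -114.3  240.2] yaw -16.21 turn [-0.27  0.    0.09] then d [-1.   1.4  0.2] q6 -0.01
```

```bash
python3 -m jog '[{"dx":1,"dy":-1.2,"dz":-0.5,"ax":0,"ay":0,"az":0},{"dx":2,"dy":0,"dz":0,"ax":0,"ay":0,"az":0},{"dx":3,"dy":0,"dz":0,"ax":0,"ay":0,"az":0},{"dx":4,"dy":0,"dz":0,"ax":0,"ay":0,"az":0},{"dx":4,"dy":0,"dz":0,"ax":0,"ay":0,"az":0},{"dx":4,"dy":0,"dz":0,"ax":0,"ay":0,"az":0},{"dx":4,"dy":0,"dz":0,"ax":0,"ay":0,"az":0},{"dx":3,"dy":0,"dz":0,"ax":0,"ay":0,"az":0},{"dx":2,"dy":0,"dz":0,"ax":0,"ay":0,"az":0},{"dx":1,"dy":0,"dz":0,"ax":0,"ay":0,"az":0},{"dx":0,"dy":0,"dz":0,"ax":0,"ay":0,"az":0},{"dx":0,"dy":0,"dz":0,"ax":0,"ay":0,"az":0}]'
python3 - <<'E'
from h import *
plan(*jig(-53),240,-16.3)
a=np.radians(73.7);f=bot.read_state()["wrist_force"];print("F along/lat",f[0]*np.cos(a)+f[1]*np.sin(a),-f[0]*np.sin(a)+f[1]*np.cos(a))
E
```

```text
time: 21.78
tool_pos: [0.4653, -0.0866, 0.2402]
tcp_rot: [-2.51, -1.885, 0.001]
wrist_force: [-4.3, 2.2, 5.2]
width: 0.205
grip_force: 40.7
pos [465.3 -86.6 240.2] yaw -16.19 turn [-0.13 -0.03  0.11] then d [38.2  1.8  0.2] q6 0.05
F along/lat 0.8979777709003995 4.706508659951819
```

```bash
cat > f.py <<'E'
from h import *
plan(*jig(-53),240,-16.3)
a=np.radians(73.7);f=bot.read_state()["wrist_force"];print("F along/lat",f[0]*np.cos(a)+f[1]*np.sin(a),-f[0]*np.sin(a)+f[1]*np.cos(a))
E
python3 -m jog '[{"dx":1,"dy":-0.6,"dz":-0.3,"ax":0,"ay":0,"az":0},{"dx":1,"dy":0,"dz":0,"ax":0,"ay":0,"az":0},{"dx":1,"dy":0,"dz":0,"ax":0,"ay":0,"az":0},{"dx":1,"dy":0,"dz":0,"ax":0,"ay":0,"az":0},{"dx":1,"dy":0,"dz":0,"ax":0,"ay":0,"az":0},{"dx":1,"dy":0,"dz":0,"ax":0,"ay":0,"az":0},{"dx":1,"dy":0,"dz":0,"ax":0,"ay":0,"az":0},{"dx":1,"dy":0,"dz":0,"ax":0,"ay":0,"az":0},{"dx":1,"dy":0,"dz":0,"ax":0,"ay":0,"az":0},{"dx":0,"dy":0,"dz":0,"ax":0,"ay":0,"az":0}]'; python3 f.py
python3 -m jog '[{"dx":1,"dy":0,"dz":0,"ax":0,"ay":0,"az":0},{"dx":1,"dy":0,"dz":0,"ax":0,"ay":0,"az":0},{"dx":1,"dy":0,"dz":0,"ax":0,"ay":0,"az":0},{"dx":1,"dy":0,"dz":0,"ax":0,"ay":0,"az":0},{"dx":1,"dy":0,"dz":0,"ax":0,"ay":0,"az":0},{"dx":1,"dy":0,"dz":0,"ax":0,"ay":0,"az":0},{"dx":0,"dy":0,"dz":0,"ax":0,"ay":0,"az":0}]'; python3 f.py
python3 -m jog '[{"dx":1,"dy":0,"dz":0,"ax":0,"ay":0,"az":0},{"dx":1,"dy":0,"dz":0,"ax":0,"ay":0,"az":0},{"dx":1,"dy":0,"dz":0,"ax":0,"ay":0,"az":0},{"dx":1,"dy":0,"dz":0,"ax":0,"ay":0,"az":0},{"dx":0,"dy":0,"dz":0,"ax":0,"ay":0,"az":0}]'; python3 f.py
```

```text
time: 22.62
tool_pos: [0.4674, -0.0785, 0.2403]
tcp_rot: [-2.512, -1.886, 0.001]
wrist_force: [-1.0, -2.9, -5.9]
width: 0.205
grip_force: 39.3
pos [467.4 -78.5 240.3] yaw -16.19 turn [-0.04  0.01  0.11] then d [29.9  2.1  0.3] q6 0.06
F along/lat -3.033923603239524 0.15996163902758942
time: 23.2
tool_pos: [0.4691, -0.0725, 0.2403]
tcp_rot: [-2.512, -1.886, 0.0]
wrist_force: [-0.9, -1.8, -9.5]
width: 0.208
grip_force: 39.2
pos [469.1 -72.5 240.3] yaw -16.19 turn [-0.04 -0.01  0.11] then d [23.7  2.1  0.3] q6 0.08
F along/lat -1.9514952091456128 0.41370731771867075
time: 23.62
tool_pos: [0.4702, -0.0687, 0.2403]
tcp_rot: [-2.512, -1.886, 0.0]
wrist_force: [0.0, -2.5, -12.1]
width: 0.201
grip_force: 39.2
pos [470.2 -68.7 240.3] yaw -16.2 turn [-0.04 -0.01  0.1 ] then d [19.7  2.1  0.3] q6 0.08
F along/lat -2.406181203890748 -0.7489923395037188
```

```bash
python3 -m jog '[{"dx":1,"dy":0,"dz":0.4,"ax":0,"ay":0,"az":0},{"dx":1,"dy":0,"dz":0,"ax":0,"ay":0,"az":0},{"dx":1,"dy":0,"dz":0,"ax":0,"ay":0,"az":0},{"dx":1,"dy":0,"dz":0,"ax":0,"ay":0,"az":0},{"dx":0,"dy":0,"dz":0,"ax":0,"ay":0,"az":0},{"dx":0,"dy":0,"dz":0,"ax":0,"ay":0,"az":0}]'; python3 f.py
python3 -m jog '[{"dx":1,"dy":0,"dz":0.2,"ax":0,"ay":0,"az":0},{"dx":1,"dy":0,"dz":0,"ax":0,"ay":0,"az":0},{"dx":1,"dy":0,"dz":0,"ax":0,"ay":0,"az":0},{"dx":1,"dy":0,"dz":0,"ax":0,"ay":0,"az":0},{"dx":0,"dy":0,"dz":0,"ax":0,"ay":0,"az":0},{"dx":0,"dy":0,"dz":0,"ax":0,"ay":0,"az":0}]'; python3 f.py
```

```text
time: 24.12
tool_pos: [0.4713, -0.0651, 0.2403]
tcp_rot: [-2.512, -1.886, 0.001]
wrist_force: [-3.8, -4.4, -8.3]
width: 0.202
grip_force: 39.7
pos [471.3 -65.1 240.3] yaw -16.19 turn [-0.04  0.02  0.11] then d [15.9  2.1  0.3] q6 0.09
F along/lat -5.307754916612113 2.4437891451628113
time: 24.62
tool_pos: [0.4724, -0.0615, 0.2403]
tcp_rot: [-2.512, -1.887, 0.002]
wrist_force: [-5.2, -5.4, -6.3]
width: 0.207
grip_force: 40.0
pos [472.4 -61.5 240.3] yaw -16.18 turn [-0.04  0.05  0.12] then d [12.2  2.1  0.3] q6 0.1
F along/lat -6.60646933407833 3.510143714826068
```

```bash
python3 -m jog '[{"dx":1,"dy":-0.2,"dz":0.2,"ax":0,"ay":0,"az":0},{"dx":1,"dy":-0.2,"dz":0,"ax":0,"ay":0,"az":0},{"dx":1,"dy":0,"dz":0.2,"ax":0,"ay":0,"az":0},{"dx":1,"dy":0,"dz":0,"ax":0,"ay":0,"az":0},{"dx":1,"dy":0,"dz":0,"ax":0,"ay":0,"az":0},{"dx":1,"dy":0,"dz":0,"ax":0,"ay":0,"az":0},{"dx":0,"dy":0,"dz":0,"ax":0,"ay":0,"az":0},{"dx":0,"dy":0,"dz":0,"ax":0,"ay":0,"az":0},{"dx":0,"dy":0,"dz":0,"ax":0,"ay":0,"az":0}]'; python3 f.py
python3 -m jog '[{"dx":1,"dy":0,"dz":0,"ax":0,"ay":0,"az":0},{"dx":1,"dy":0,"dz":0,"ax":0,"ay":0,"az":0},{"dx":0,"dy":0,"dz":0,"ax":0,"ay":0,"az":0},{"dx":0,"dy":0,"dz":0,"ax":0,"ay":0,"az":0},{"dx":0,"dy":0,"dz":0,"ax":0,"ay":0,"az":0}]'; python3 f.py
```

```text
time: 25.37
tool_pos: [0.4738, -0.0561, 0.2403]
tcp_rot: [2.511, 1.886, -0.002]
wrist_force: [-5.5, -6.4, -3.9]
width: 0.201
grip_force: 40.3
pos [473.8 -56.1 240.3] yaw -16.18 turn [-0.    0.1   0.12] then d [6.5 2.2 0.3] q6 0.11
F along/lat -7.664956945513538 3.499538862555643
time: 25.78
tool_pos: [0.4744, -0.0542, 0.2403]
tcp_rot: [2.511, 1.886, -0.002]
wrist_force: [-5.5, -8.1, -4.4]
width: 0.204
grip_force: 40.3
pos [474.4 -54.2 240.3] yaw -16.17 turn [-0.    0.11  0.13] then d [4.6 2.2 0.3] q6 0.12
F along/lat -9.26468427028005 2.9741584069420752
```

```bash
python3 -m jog '[{"dx":1,"dy":-0.2,"dz":0.2,"ax":0,"ay":0,"az":0},{"dx":1,"dy":-0.2,"dz":0,"ax":0,"ay":0,"az":0},{"dx":1,"dy":0,"dz":0,"ax":0,"ay":0,"az":0},{"dx":1,"dy":0,"dz":0,"ax":0,"ay":0,"az":0},{"dx":0.6,"dy":0,"dz":0,"ax":0,"ay":0,"az":0},{"dx":0,"dy":0,"dz":0,"ax":0,"ay":0,"az":0},{"dx":0,"dy":0,"dz":0,"ax":0,"ay":0,"az":0},{"dx":0,"dy":0,"dz":0,"ax":0,"ay":0,"az":0},{"dx":0,"dy":0,"dz":0,"ax":0,"ay":0,"az":0},{"dx":0,"dy":0,"dz":0,"ax":0,"ay":0,"az":0},{"dx":0,"dy":0,"dz":0,"ax":0,"ay":0,"az":0},{"dx":0,"dy":0,"dz":0,"ax":0,"ay":0,"az":0}]'
python3 - <<'E'
exec(open("f.py").read())
a=np.radians(73.7)
F=[]
for i in range(4):
    s=cam("side"); f=bot.read_state()["wrist_force"]; F.append(f[0]*np.cos(a)+f[1]*np.sin(a))
print(np.round(F,1))
c=cam("top")
u,v=proj(s,[.5,.04,.06]).astype(int)
cv2.imwrite("pics/p5.png",np.hstack([crop(s,u-40,v-40,u+40,v+40,5),crop(c,225,165,305,245,5)]))
E
```

```text
time: 26.78
tool_pos: [0.4754, -0.0501, 0.2403]
tcp_rot: [2.51, 1.886, -0.003]
wrist_force: [-4.2, -9.8, -4.3]
width: 0.202
grip_force: 40.4
pos [475.4 -50.1 240.3] yaw -16.17 turn [0.04 0.15 0.13] then d [0.4 2.3 0.3] q6 0.13
F along/lat -10.613570438707434 1.2529380165779007
[-11.8 -11.4 -10.3 -11.3]
```

View pics/p5.png

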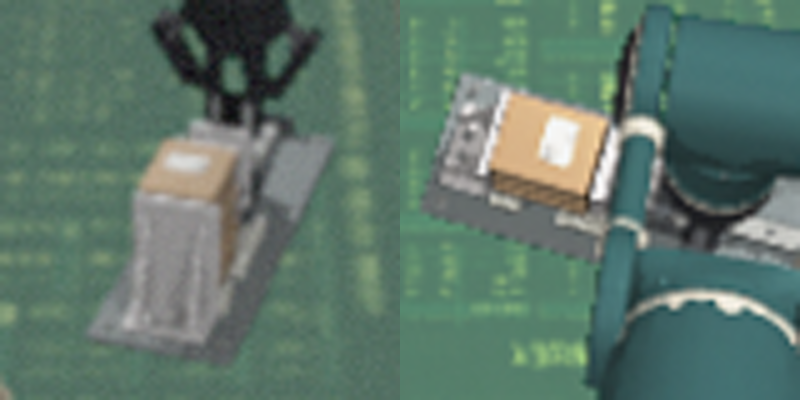

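The stack is flush between the fence and the pad, with the top carton's left edge on the fence at (497,130) in the right half. The push is steady at about 11–12 N, so I hand in.

```bash
python3 -m jog '[{"dx":0.4,"dy":0,"dz":0,"ax":0,"ay":0,"az":0},{"dx":0,"dy":0,"dz":0,"ax":0,"ay":0,"az":0},{"dx":0,"dy":0,"dz":0,"ax":0,"ay":0,"az":0},{"dx":0,"dy":0,"dz":0,"ax":0,"ay":0,"az":0},{"dx":0,"dy":0,"dz":0,"ax":0,"ay":0,"az":0},{"dx":0,"dy":0,"dz":0,"ax":0,"ay":0,"az":0}]'; python3 f.py; python3 -c "
from workcell import bot
print(bot.finish_job())"
```

```text
time: 27.53
tool_pos: [0.4756, -0.0498, 0.2403]
tcp_rot: [2.51, 1.886, -0.003]
wrist_force: [-5.9, -11.0, -4.4]
width: 0.209
grip_force: 40.4
pos [475.6 -49.8 240.3] yaw -16.16 turn [0.04 0.16 0.14] then d [0.  2.3 0.3] q6 0.13
F along/lat -12.183152615960841 2.614562343993671
the job is handed in; nothing more can be done
None
```

I stacked both loose cartons on the one in the jig and pressed all three flush to the fence; I handed in at about 27.5 s with the hand still on the handle, pushing steadily at about 12 N (roughly half the spring travel).

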